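# Feed a board through the guarded sander with a push stick

## Task

The board in the slotted stand has to be sanded on its tan side: take it out, tip it down flat on the green mat with its blue face up and let go, then take it across its width and lay it flat, still blue side up and lengthwise, on the sander's infeed bed, at the mouth of the yellow guard (its front end may be just inside), and let go. With the orange push stick behind it, push it through under the guard until its whole length is out on the outfeed bed; keep the gripper itself off the board once its front end shows on the far side. Draw the stick back out of the guard, leave it on the infeed bed, and leave the other things where they are.

Things in the scene. Friction and masses are not known exactly. Their poses are not given: they have to be found in the camera images.
- board_center (a point): centre of the board: rigid fibreboard 140 mm long (its x) x 54 wide (its z) x 18 thick (its y), 130 g. Its +y face is a 4 mm blue layer, the rest tan; the blue also shows along the edges. Both ends are alike. At the start it stands on a long edge (z up) in the slot of the stand, facing any way
- stand: fixed pale wooden stand 110 (x) x 64 (y) x 20 mm high, with a slot along its x, 24 mm wide; the slot's floor is 10 mm above the bench, so the board stands out 44 mm above the slot's walls. Origin at the centre of its underside
- mat_top (a point): middle of the top face of the fixed dark green cutting mat, 150 (x) x 220 (y) mm, 3 mm thick, lying on the bench
- guard_floor (a point): point on the flat bed of the fixed bench sander, under the middle of its yellow guard; x is the feed direction, y across, z up. The bed is 45 mm above the bench, y -55 to 55, x -275 (infeed end) to 235 mm (outfeed end), no fences. The guard spans x -35 to 35 mm; the opening under it is 72 mm wide, 30 mm high
- sander: the hand-fed sander, switched off; origin 45 mm below guard_floor, same axes. Guard top 52 mm above the bed, its rounded cowl 63 mm. At the mouth two yellow wings 26 mm high spread the entrance to about 90 mm, reaching x -60 mm. A green motor housing, 40 mm above the bed (its red and green knobs 68 mm), stands beside the guard at y 65 mm and beyond
- stick_grip (a point): middle of the upright handle of the orange push stick, 62 mm above its underside. Handle 18 mm thick (its y), 34 long (its x), top 86 above the underside. A flat shaft 14 high, 24 wide runs 165 mm forward (+x) and 35 back; its front 12 mm is 44 wide. 90 g; at the start it stands on the bench, shaft flat, handle up
- stick_tip (a point): middle of the front end face of the push stick (165 mm ahead of the handle, 7 mm above the underside), axes as the stick's
- jar: amber glass jar with black cap, 70 mm across, 100 mm tall; origin at the centre of its underside. Bystander.
- mug: blue cup, 80 mm across, 90 mm tall; origin at the centre of its underside. Bystander.
- dividers: dark steel dividers lying flat, about 195 mm long, 22 mm high; origin under the pivot, legs along its x. Bystander.
- hammer: hammer lying on the bench, about 260 mm long, head 26 mm high; handle to its -x. Bystander.
- tape: roll of paper tape lying flat, 90 mm across, 24 mm high. Bystander.
- offcut: plain tan offcut lying flat, 100 x 45 x 12 mm, no blue face. Bystander.
- board: the same board; origin at the middle of the long edge it stands on at the start (27 mm from its centre along -z)
- stick: the same push stick; origin on its underside below the handle
Not all that is in view belongs to the job. Leave any turquoise look-alike of the board alone.

How it is judged:
On the way, in this order (a step that is already met when the one before it is completed fails the run):
1. the board lies flat on the mat, blue face up, let go (angle between board_center's own y axis and vertical below 0.12 rad and height (world z) of board_center below 0.02 m and horizontal distance between board_center and mat_top below 0.1 m and contact force between the fingers and board below 0.05 N and linear speed of board below 0.03 m/s), for 0.2 s.
2. the board lies flat on the infeed bed, blue face up and lengthwise, in front of the opening or with its front end just inside, let go (angle between board_center's own y axis and vertical below 0.12 rad and angle between the x axis of board_center and the x axis of guard_floor, either way round below 0.25 rad and x of board_center in the frame of guard_floor between -0.21 and -0.025 m and y of board_center in the frame of guard_floor between -0.035 and 0.035 m and z of board_center in the frame of guard_floor between 0.004 and 0.016 m and contact force between the fingers and board below 0.05 N and linear speed of board below 0.03 m/s), for 0.2 s.
3. the push stick is pushing the board, whose front end is out on the far side (contact force between stick and board above 0.05 N and angle between board_center's own y axis and vertical below 0.12 rad and x of board_center in the frame of guard_floor between 0.02 and 0.12 m and y of board_center in the frame of guard_floor between -0.04 and 0.04 m).
At the end, for the whole second after the job is handed in: whole board past the guard on the outfeed bed (rear end at most 1 mm inside), flat, blue up within 0.12 rad, lengthwise within 0.35 rad, within 50 mm of the bed's middle line; stick wholly on the infeed side, tip within 80 mm of the middle line and 60 mm of the bed; both at rest (angle between board_center's own y axis and vertical below 0.12 rad and angle between the x axis of board_center and the x axis of guard_floor, either way round below 0.35 rad and x of board_center in the frame of guard_floor between 0.104 and 0.22 m and y of board_center in the frame of guard_floor between -0.05 and 0.05 m and z of board_center in the frame of guard_floor between 0.004 and 0.016 m and linear speed of each of board, stick below 0.02 m/s and x of stick_tip in the frame of guard_floor between -0.3 and -0.035 m and y of stick_tip in the frame of guard_floor between -0.08 and 0.08 m and z of stick_tip in the frame of guard_floor between -0.005 and 0.06 m); the robot touches nothing.
It fails at once if gripper touches the board when its front end is 15 mm or more out on the far side of the guard (contact force between any of the fingers, the arm and board above 0.5 N and x of board_center in the frame of guard_floor between -0.02 and 0.5 m and y of board_center in the frame of guard_floor between -0.07 and 0.07 m and z of board_center in the frame of guard_floor between -0.01 and 0.035 m).
It fails at once if a bystander is moved more than 30 mm (distance of any of jar, mug, dividers, hammer, tape, offcut from where it was at the start of the episode above 0.03 m).
It also fails if it takes over 72 s, if anything falls off the work surface, if the arm or the gripper's body presses on something with over 40 N, if the wrist force passes 120 N, or if a joint passes its speed limit or range.

## Robot

A 7-joint arm with a two-finger parallel gripper is mounted at the origin on the work surface. World frame = base frame: x ahead of the robot, y to its left, z up, the work surface at z = 0. Lengths are in m, angles in rad, forces in N, time in s.
With the tool pointing down it reaches from about 0.425 to 0.925 m from the base axis. Payload 6.8 kg.
Tool frame: the origin (TCP) lies midway between the tips of the shut fingers; the grasp point (between the pads) lies 19 mm behind it; z points along the fingers, y is the line along which they close (so a half turn about z gives the same grasp; the last joint's range is limited). The gripper opens to 85 mm and grips with 20 to 120 N. Pads are 22 mm wide; open, the fingers measure 114 mm over their backs; the gripper's body (76 mm by 85 mm) begins 54 mm behind the grasp point. The pads swing forward as they close: fully open they stand 13 mm farther back than shut.
Start: joints at [-1.226, 0.477, 0.022, 1.555, -0.011, 1.109, -0.083], TCP at [0.295, 0.607, 0.231] pointing down, gripper open.
Joint ranges: [-2.96, 2.96], [-0.34, 2.1], [-1.41, 1.46], [0.24, 2.44], [-1.37, 4.51], [0.17, 1.92], [-2.96, 2.96]. Speed limits (rad/s): [2.39, 2.39, 3.14, 3.14, 3.14, 3.14, 3.14].

## Interface

Orientations are given as a rotation vector (axis times angle).
In Python, from bench import r gives the robot as it stands. The module is installed in compiled form; this text tells all that it offers.
- The arm moves only by the tool apply_moves, never from a script. Its argument "rows" is a list of rows, each a list of 6 numbers: the shift along the tool's x, y, z scaled (see below), then the turn, a rotation vector about the tool's x, y, z scaled (see below). A call has 1 to 5 rows; each row is the pose to reach, as a shift and turn from the pose commanded when the call began, along the tool's axes at that moment; what a row does not reach only later rows make up. The controller multiplies each number of a shift by 0.25 m and each number of a turn by 90 degrees. A row lasts 1/8 s, in which the tool goes at most 62.5 mm and 10.7 degrees, less where a joint would pass 70% of its speed; a pose out of reach is approached as far as the arm can. A call with a number of a shift or a turn outside -1 to 1 is refused whole. A call with a gripper value outside its range is refused whole. "claw" is the opening, from 0 (shut) to 1 (fully open), set as the call begins (left out, the last holds). The fingers move at their own pace and stop on an object; "newtons" is the grip in N (left out, the last holds). Time passes only in rows, so rows that repeat a pose let the fingers close. It gives the time, the measured TCP pose, the force, the opening and the grip force at its end, in the units of the state.
- r.get_obs(): the state, without advancing time (a new reading comes with each control period).
- r.grab_frame(name): name is "scene" or "top"; returns a dict with "pixels" (420x560x3 uint8, red, green, blue), "intrinsics" (3x3 intrinsics, pixels), "dist" ([k1, k2, p1, p2, k3] as OpenCV has them; the pictures are not rectified), "eye" and "attitude" of the camera in the world. Camera axes: x right, y up, looking along -z (the intrinsics and any distortion apply to the point x, -y, -z); pixel columns grow to the right and rows downward; lengths in m; the calibration is good to about 2 mm. A picture is of the moment at which its call begins. There is no depth.
- r.hand_in(): hands the job in; it is judged then, once.
Trained networks look in a picture, given as the dict that the camera call returned (one of the last four; its "shot" number tells which), for a name from the list of things; names that differ only in an ending like _2 or _b are one class to them, and where a whole thing is asked for, a point or a joint stands for the part that bears it (a point fixed in the world has none). Each returns a list of dicts, best first, with "conf" (0 to 1); they miss things now and then, are a little off and sometimes report something else, mostly with a low value. They report only what shows in the picture. A call takes as long as a camera call. They do not tell look-alikes from the thing itself.
- r.search_frame(picture, thing): "rect" ([left, top, width, height] in pixels, round what is visible of it).
- r.outline_of(picture, thing): "pixels" (420x560 bool, what is visible of it) and "rect" ([left, top, width, height] in pixels, round what is visible of it).
- r.landmark_of(picture, thing): "point" ([column, row] in pixels: a listed point, or the origin of a listed thing).
The state is a dict: "clock": time; "joints": joint angles; "qvel": joint speeds; "tau": joint torques, N m; "tcp_pos": TCP position; "orientation": TCP orientation; "contact_force": force on the tool from outside, world axes, zero at the start; "moment": the same for the moment, N m; "grip_width": finger opening in m; "gripper_force": force on a finger pad.
Only numpy, scipy, OpenCV 4.12 (cv2) and the standard library are available. Lean on these libraries where they do the work, as an engineer would, in place of code of your own. Each camera call takes 0.05 s, during which the arm holds its last target. There are 200 camera calls.

## Working session

There is one attempt and no reset: what is moved stays moved. The work goes in short steps, Python scripts to look and compute and a tool call to move; the robot and the scene stay as the last step left them, time stands still between calls to the robot, and variables do not carry over. Pictures are saved under pics/ and viewed, at most 10 in all, crops included, and the job is handed in when it is done.

Besides the shell and the picture viewer there is one more tool, called as name([rows], argument=value, ...), one row to a line, values as JSON. apply_moves: Moves the arm, as the interface text tells. Its arguments: {"type":"object","properties":{"rows":{"type":"array","items":{"type":"array","items":{"type":"number"}}},"claw":{"type":"number"},"newtons":{"type":"number"}},"required":["rows"]}

```bash
mkdir -p pics
cat > h.py <<'E'
import numpy as np,cv2
from bench import r
from scipy.spatial.transform import Rotation as R
def att(f):
    a=np.array(f["attitude"],float)
    return a if a.shape==(3,3) else R.from_rotvec(a).as_matrix()
def ray(f,px):
    u=cv2.undistortPoints(np.array([[px]],float),np.array(f["intrinsics"]),np.array(f["dist"]))[0,0]
    return np.array(f["eye"]),att(f)@np.array([u[0],-u[1],-1.])
def atz(f,px,z):
    e,d=ray(f,px); return e+d*(z-e[2])/d[2]
def proj(f,P):
    P=np.atleast_2d(P); c=(P-np.array(f["eye"]))@att(f); c=c*[1,-1,-1]
    return cv2.projectPoints(c,np.zeros(3),np.zeros(3),np.array(f["intrinsics"]),np.array(f["dist"]))[0][:,0]
def tri(obs):
    A=np.zeros((3,3));b=np.zeros(3)
    for f,px in obs:
        e,d=ray(f,px); d=d/np.linalg.norm(d); M=np.eye(3)-np.outer(d,d); A+=M;b+=M@e
    return np.linalg.solve(A,b)
def shots():
    return r.grab_frame("scene"),r.grab_frame("top")
def save(f,n): cv2.imwrite("pics/"+n,f["pixels"][:,:,::-1])
E
python3 - <<'E'
from h import *
np.set_printoptions(precision=3,suppress=True)
s,t=shots(); save(s,"s1.png");save(t,"t1.png")
print(s["attitude"],s["eye"],t["eye"]); o=r.get_obs(); print(o["tcp_pos"],o["orientation"],o["clock"])
for n in ["board_center","stand","board","mat_top","guard_floor","sander","stick_grip","stick_tip","stick","jar","mug","dividers","hammer","tape","offcut"]:
    L=[r.landmark_of(f,n)[:2] for f in(s,t)]
    print(n,[[(np.round(x["point"],1).tolist(),round(x["conf"],2)) for x in l] for l in L], tri([(s,L[0][0]["point"]),(t,L[1][0]["point"])]) if L[0] and L[1] else "")
E
```

```text
[0.479 0.486 1.519] [1.357 0.08  1.217] [0.25  0.061 1.5  ]
[0.295 0.606 0.23 ] [-0.705 -3.061  0.003] 0.1
board_center [[([334.9, 176.5], 0.86), ([418.1, 162.4], 0.86)], [([215.5, 252.0], 0.72), ([137.8, 273.3], 0.68)]] [0.393 0.303 0.019]
stand [[([331.0, 183.9], 0.73)], [([221.1, 248.3], 0.72)]] [ 0.408  0.288 -0.005]
board [[([416.6, 164.0], 0.93), ([215.6, 215.2], 0.61)], [([221.0, 249.9], 0.84), ([138.0, 274.0], 0.52)]] [0.428 0.404 0.15 ]
mat_top [[([195.5, 173.9], 0.68), ([214.7, 215.2], 0.65)], [([357.3, 251.3], 0.76), ([182.3, 280.3], 0.71)]] [ 0.369 -0.224  0.005]
guard_floor [[([216.2, 215.3], 0.7)], []] 
sander [[([219.7, 226.1], 0.91), ([335.6, 178.1], 0.19)], [([321.8, 200.6], 0.65)]] [ 0.581 -0.113 -0.023]
stick_grip [[([271.5, 168.5], 0.98)], [([279.2, 239.4], 0.69)]] [0.419 0.066 0.095]
stick_tip [[([230.4, 184.7], 0.86), ([195.4, 174.3], 0.46)], [([319.7, 234.2], 0.67)]] [ 0.439 -0.085  0.029]
stick [[([276.4, 183.4], 0.73), ([372.9, 160.0], 0.46)], [([281.0, 242.1], 0.65)]] [0.419 0.071 0.011]
jar [[([373.8, 222.0], 0.6), ([337.1, 216.5], 0.15)], [([191.1, 203.6], 0.69), ([355.3, 253.6], 0.51)]] [0.587 0.408 0.014]
mug [[([268.7, 279.2], 0.7)], [([275.0, 152.5], 0.77)]] [ 0.788  0.062 -0.008]
dividers [[([323.3, 265.1], 0.92), ([334.1, 175.4], 0.69)], [([186.4, 203.4], 0.7), ([235.9, 163.9], 0.5)]] [ 0.638  0.356 -0.153]
hammer [[([129.3, 166.4], 0.8)], [([423.4, 255.4], 0.63)]] [ 0.34  -0.472  0.013]
tape [[([376.2, 160.4], 0.83)], [([181.5, 276.3], 0.75)]] [0.31 0.45 0.01]
offcut [[([333.6, 215.8], 0.86)], [([221.5, 210.4], 0.87)]] [0.555 0.283 0.004]
```

Run:
```python
import cv2
s=cv2.imread("pics/s1.png");t=cv2.imread("pics/t1.png")
cv2.imwrite("pics/s1c.png",cv2.resize(s[110:310,90:490],(800,400),interpolation=cv2.INTER_CUBIC))
cv2.imwrite("pics/t1c.png",cv2.resize(t[120:310,110:460],(800,434),interpolation=cv2.INTER_CUBIC))
```

```text
(no output)
```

View pics/s1c.png

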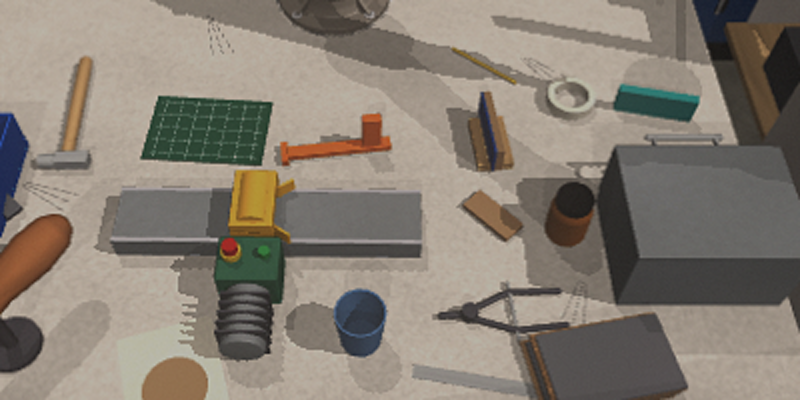

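View pics/t1c.png

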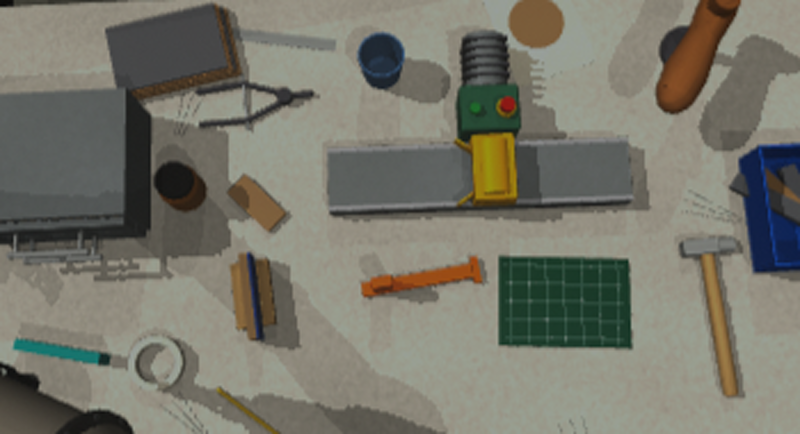

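The board stands at scene-crop (487,125) / top-crop (252,295), with its blue face to the right (world -y). The sander feeds towards world -y, the mat is at top-crop (565,300) and the stick at (425,278). The turquoise look-alike at top-crop (60,350) is left alone. Next I'll refine the poses by silhouette fit.

```bash
cat > fit.py <<'E'
from h import *
from scipy.optimize import minimize
def box(x0,x1,y0,y1,z0,z1): return np.array([[x,y,z] for x in(x0,x1) for y in(y0,y1) for z in(z0,z1)],float)
M={"stand":[box(-.055,.055,-.032,.032,0,.02),box(-.07,.07,-.009,.009,.01,.064)],
"stick":[box(-.035,.165,-.012,.012,0,.014),box(.153,.165,-.022,.022,0,.014),box(-.017,.017,-.009,.009,0,.086)],
"mat_top":[box(-.075,.075,-.11,.11,-.003,0)],
"board_flat":[box(-.07,.07,-.027,.027,-.009,.009)],
"board_up":[box(-.07,.07,-.009,.009,-.027,.027)],
"sander":[box(-.275,.235,-.055,.055,0,.045),box(-.035,.035,-.05,.05,.045,.1)]}
IGN=box(-.07,.07,.045,.4,0,.14)
def fill(f,boxes,T):
    m=np.zeros((420,560),np.uint8)
    for b in boxes:
        p=proj(f,b@T[0].T+T[1]); h=cv2.convexHull((p*16).round().astype(np.int32)); cv2.fillConvexPoly(m,h,1,cv2.LINE_8,4)
    return m>0
def fit(name,x0,obs,z=0.,ign=False):
    def L(p):
        T=(R.from_euler("z",p[2]*5).as_matrix(),np.array([p[0],p[1],z])); s=0
        for f,m in obs:
            k=fill(f,M[name],T)
            if ign: g=~fill(f,[IGN],T); k=k&g; m=m&g
            s+=1-(k&m).sum()/max(1,(k|m).sum())
        return s/len(obs)
    x0=np.array([x0[0],x0[1],x0[2]/5]); best=None
    for d in(.03,.008):
        q=minimize(L,x0,method="Nelder-Mead",options=dict(initial_simplex=[x0]+[x0+d*e for e in np.eye(3)],xatol=1e-4,fatol=1e-5,maxiter=200)); x0=q.x
    return np.round([q.x[0],q.x[1],q.x[2]*5],4),round(1-q.fun,3)
def near(f,thing,P):
    o=r.outline_of(f,thing); c=proj(f,P)[0]
    if not o: return None
    return min(o,key=lambda d:np.hypot(d["rect"][0]+d["rect"][2]/2-c[0],d["rect"][1]+d["rect"][3]/2-c[1]))["pixels"]
E
python3 - <<'E'
from fit import *
s,t=shots()
def g(n,P,*th):
    out=[]
    for f in(s,t):
        m=np.zeros((420,560),bool)
        for h in th:
            k=near(f,h,P)
            if k is not None:m=m|k
        out.append((f,m))
    return out
print("stand",fit("stand",(.4,.29,0.1),g("stand",(.4,.29,.03),"stand","board")))
print("boardup",fit("board_up",(.4,.29,0.1),g("stand",(.4,.29,.03),"board"),z=.037))
print("stick",fit("stick",(.42,.066,-1.45),g("stick",(.43,0,.02),"stick")))
o=g("sander",(.58,-.11,.04),"sander")
print("sander",fit("sander",(.58,-.11,-1.57),o,ign=True))
ims=[]
for f in(s,t):
    hsv=cv2.cvtColor(f["pixels"],cv2.COLOR_RGB2HSV); m=cv2.inRange(hsv,(55,90,20),(85,255,140))>0
    c=proj(f,[.37,-.22,0])[0]; w=np.zeros_like(m); c=c.astype(int); w[c[1]-45:c[1]+45,c[0]-50:c[0]+50]=1
    ims.append((f,cv2.morphologyEx((m&w).astype(np.uint8),cv2.MORPH_CLOSE,np.ones((5,5)))>0)); print(ims[-1][1].sum())
print("mat",fit("mat_top",(.37,-.224,0),ims,z=.003))
hsv=cv2.cvtColor(t["pixels"],cv2.COLOR_RGB2HSV)
k=near(t,"board",(.4,.29,.06)); b=(cv2.inRange(hsv,(100,80,20),(130,255,255))>0)&k
print("blue px centroid top",np.argwhere(b).mean(0)[::-1], atz(t,np.argwhere(b).mean(0)[::-1],.064),cv2.minAreaRect(np.argwhere(b)[:,::-1].astype(np.float32)))
import bench
o=r.get_obs();print(R.from_rotvec(o["orientation"]).as_matrix().round(3),o["grip_width"],o["contact_force"])
E
```

```text
stand (array([0.405 , 0.2936, 0.1034]), np.float64(0.852))
boardup (array([0.3975, 0.293 , 0.0769]), np.float64(0.885))
stick (array([ 0.4079,  0.0752, -1.4216]), np.float64(0.403))
sander (array([ 0.5897, -0.116 , -1.5803]), np.float64(0.482))
1172
2156
mat (array([ 0.3702, -0.2274, -0.0626]), np.float64(0.758))
blue px centroid top [220.88157895 249.32894737] [0.39733689 0.28249736 0.064     ] ((220.9014434814453, 249.01187133789062), (36.45843505859375, 2.104898452758789), 83.1572265625)
[[-0.899  0.437  0.   ]
 [ 0.437  0.899  0.   ]
 [ 0.     0.    -1.   ]] 0.08531276099949518 [-0.63197977 -0.61832795  0.38984867]
```

```bash
cat > plan.py <<'E'
from h import *
np.set_printoptions(precision=3,suppress=True)
def Rt(yaw,tilt_axis=None,tilt=0.):
    """tool down, tool y pointing at world angle yaw; then world-axis tilt"""
    y=np.array([np.cos(yaw),np.sin(yaw),0]); z=np.array([0,0,-1.]); B=np.c_[np.cross(y,z),y,z]
    return R.from_rotvec(np.array(tilt_axis)*tilt).as_matrix()@B if tilt_axis is not None else B
def mv(p0,R0,p1,R1):
    return np.r_[R0.T@(np.array(p1)-p0)/.25, R.from_matrix(R0.T@R1).as_rotvec()/(np.pi/2)].round(3).tolist()
def cur():
    o=r.get_obs(); return np.array(o["tcp_pos"]),R.from_rotvec(o["orientation"]).as_matrix()
def chain(*ts):
    p,Q=cur()
    for p1,R1 in ts:
        print(mv(p,Q,p1,R1)); p,Q=np.array(p1),R1
E
python3 - <<'E'
from plan import *
Q=Rt(np.pi/2+.1)
chain(([.398,.290,.16],Q),([.398,.290,.036],Q))
E
```

```text
[-0.924, -0.961, 0.285, 0.0, -0.0, -0.352]
[0.0, 0.0, 0.496, 0.0, 0.0, 0.0]
```

apply_moves([
  [-0.462,-0.48,0.14,0,0,-0.176],
  [-0.462,-0.48,0.14,0,0,-0.176],
  [-0.462,-0.48,0.14,0,0,-0.176],
  [-0.462,-0.48,0.14,0,0,-0.176],
  [-0.462,-0.48,0.14,0,0,-0.176],
], claw=1)

```text
clock: 2.88
tcp_pos: [0.3465, 0.4494, 0.1968]
orientation: [0.276, 3.129, 0.002]
contact_force: [-0.4, 0.1, 1.3]
grip_width: 0.0855
gripper_force: 0.0
```

Run:
```python
from plan import *
Q=Rt(np.pi/2+.1);print(cur())
chain(([.398,.290,.16],Q))
```

```text
(array([0.347, 0.449, 0.197]), array([[-0.985,  0.175,  0.   ],
       [ 0.175,  0.985,  0.001],
       [ 0.   ,  0.001, -1.   ]]))
[-0.315, -0.592, 0.146, 0.001, 0.0, -0.176]
```

apply_moves([
  [-0.315,-0.592,0.146,0,0,-0.176],
  [-0.315,-0.592,0.146,0,0,-0.176],
  [-0.315,-0.592,0.146,0,0,-0.176],
  [-0.315,-0.592,0.146,0,0,-0.176],
  [-0.315,-0.592,0.146,0,0,-0.176],
])

```text
clock: 3.5
tcp_pos: [0.3982, 0.2912, 0.1603]
orientation: [-0.16, 3.137, 0.003]
contact_force: [-0.6, -0.6, -0.2]
grip_width: 0.0851
gripper_force: 0.0
```

Run:
```python
from plan import *
t=r.grab_frame("top");p,Q=cur();print(p,Q)
s=r.grab_frame("scene")
a=t["pixels"][190:310,160:280];b=s["pixels"][110:230,270:390]
cv2.imwrite("pics/g1.png",cv2.resize(np.hstack([a,b])[:,:,::-1],(800,400),interpolation=cv2.INTER_CUBIC))
```

```text
[0.398 0.292 0.16 ] [[-0.995 -0.103  0.001]
 [-0.103  0.995  0.002]
 [-0.001  0.002 -1.   ]]
```

View pics/g1.png

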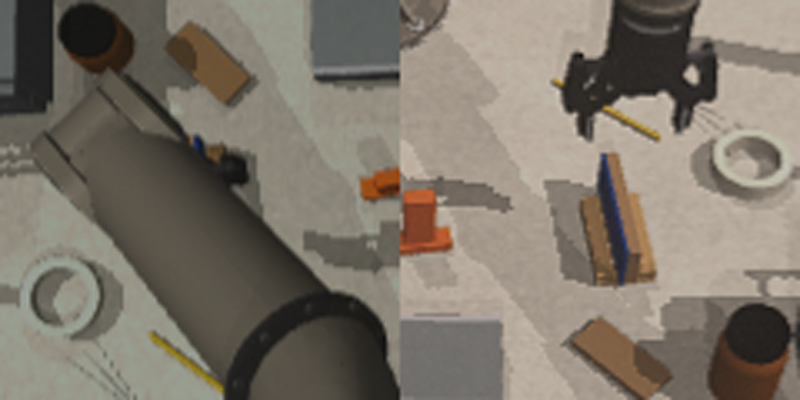

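The gripper straddles the board (right half: board at (620,210), fingers at (585,110) and (685,110)), with blue on the left. I'll descend and grip.

apply_moves([
  [0,0,0.2,0,0,0],
  [0,0,0.4,0,0,0],
  [0,0,0.496,0,0,0],
  [0,0,0.496,0,0,0],
])

```text
clock: 4.1
tcp_pos: [0.3968, 0.2898, 0.0344]
orientation: [0.161, -3.135, 0.003]
contact_force: [-0.2, 0.1, 0.5]
grip_width: 0.0853
gripper_force: 0.0
```

apply_moves([
  [0,0,0,0,0,0],
  [0,0,0,0,0,0],
  [0,0,0,0,0,0],
  [0,0,0,0,0,0],
  [0,0,0,0,0,0],
], claw=0, newtons=50)

```text
clock: 4.72
tcp_pos: [0.3985, 0.2903, 0.0364]
orientation: [-0.158, 3.136, 0.003]
contact_force: [-0.9, 3.2, 4.2]
grip_width: 0.0175
gripper_force: 52.5
```

apply_moves([
  [0,0,-0.1,0,0,0],
  [0,0,-0.3,0,0,0],
  [0,0,-0.5,0,0,0],
  [0,0,-0.5,0,0,0],
])

```text
clock: 5.22
tcp_pos: [0.4002, 0.29, 0.1642]
orientation: [-0.156, 3.132, 0.006]
contact_force: [-0.2, 0.1, -1.5]
grip_width: 0.0171
gripper_force: 51.4
```

Run:
```python
from plan import *
Q=Rt(np.pi/2);T=Rt(np.pi/2,[-1,0,0],np.radians(40))
chain(([.45,.05,.17],Q),([.41,-.2,.17],Q),([.405,-.242,.10],T),([.405,-.242,.0295],T))
```

```text
[-0.103, -0.975, -0.026, 0.003, 0.003, 0.063]
[0.16, -1.0, 0.0, 0.0, 0.0, 0.0]
[0.02, -0.168, 0.28, 0.444, -0.0, -0.0]
[0.0, 0.181, 0.216, 0.0, 0.0, 0.0]
```

apply_moves([
  [-0.1,-0.975,-0.026,0,0,0.063],
  [-0.1,-0.975,-0.026,0,0,0.063],
  [-0.1,-0.975,-0.026,0,0,0.063],
  [-0.1,-0.975,-0.026,0,0,0.063],
  [-0.1,-0.975,-0.026,0,0,0.063],
])

```text
clock: 5.85
tcp_pos: [0.4467, 0.0436, 0.1661]
orientation: [-0.012, -3.139, 0.004]
contact_force: [-0.6, 0.4, -1.5]
grip_width: 0.0172
gripper_force: 51.4
```

apply_moves([
  [0.08,-0.25,0,0,0,0],
  [0.16,-0.5,0,0,0,0],
  [0.16,-0.75,0,0,0,0],
  [0.16,-1.0,0,0,0,0],
  [0.16,-1.0,0,0,0,0],
])

```text
clock: 6.48
tcp_pos: [0.4064, -0.2046, 0.1665]
orientation: [-0.009, -3.14, 0.002]
contact_force: [0.8, 0.3, -0.4]
grip_width: 0.0173
gripper_force: 51.4
```

Run:
```python
from plan import *
T=Rt(np.pi/2,[-1,0,0],np.radians(40));print(cur())
chain(([.405,-.242,.10],T),([.405,-.242,.0295],T))
```

```text
(array([ 0.406, -0.205,  0.166]), array([[-1.   ,  0.006, -0.002],
       [ 0.006,  1.   , -0.001],
       [ 0.002, -0.001, -1.   ]]))
[0.004, -0.149, 0.266, 0.443, -0.002, -0.003]
[0.0, 0.181, 0.216, 0.0, 0.0, 0.0]
```

apply_moves([
  [0.004,-0.149,0.266,0.443,-0.002,-0.003],
  [0.004,-0.149,0.266,0.443,-0.002,-0.003],
  [0.004,-0.149,0.266,0.443,-0.002,-0.003],
  [0.004,-0.149,0.266,0.443,-0.002,-0.003],
  [0.004,-0.149,0.266,0.443,-0.002,-0.003],
])

```text
clock: 7.1
tcp_pos: [0.4082, -0.2336, 0.0993]
orientation: [-0.027, 2.947, -1.075]
contact_force: [0.8, -0.8, -0.5]
grip_width: 0.0173
gripper_force: 51.3
```

Run:
```python
from plan import *
T=Rt(np.pi/2,[-1,0,0],np.radians(40));print(cur(),r.get_obs()["joints"])
chain(([.405,-.242,.0295],T))
s=r.grab_frame("scene");t=r.grab_frame("top")
a=t["pixels"][180:320,290:430];b=s["pixels"][100:240,130:270]
cv2.imwrite("pics/g2.png",cv2.resize(np.hstack([a,b])[:,:,::-1],(800,400),interpolation=cv2.INTER_CUBIC))
```

```text
(array([ 0.408, -0.234,  0.099]), array([[-1.   , -0.015,  0.01 ],
       [-0.018,  0.765, -0.644],
       [ 0.002, -0.644, -0.765]])) [-0.733  0.557  0.793  2.368  0.736  0.477  0.89 ]
[0.013, 0.154, 0.235, -0.001, 0.006, 0.009]
```

View pics/g2.png

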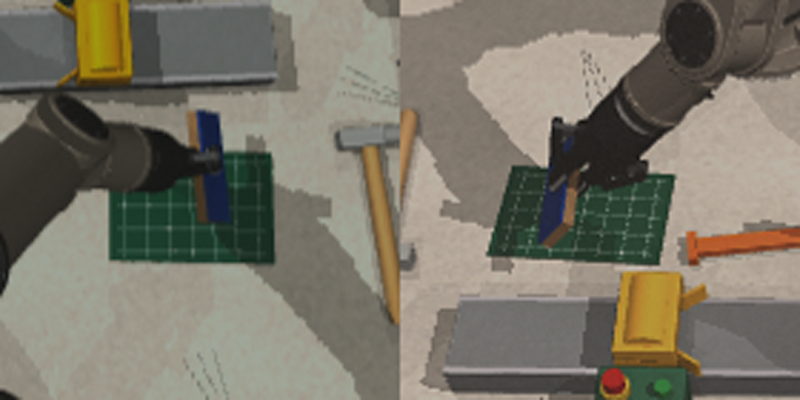

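The board is held tilted over the mat, blue facing up and towards -y (top view (210,165)). I'll lower it.

apply_moves([
  [0.01,0.08,0.12,0,0,0],
  [0.01,0.15,0.22,0,0,0],
  [0.01,0.155,0.235,0,0,0],
  [0.01,0.155,0.235,0,0,0],
])

```text
clock: 7.7
tcp_pos: [0.4041, -0.2467, 0.0313]
orientation: [-0.007, 2.951, -1.07]
contact_force: [1.1, -0.5, -0.9]
grip_width: 0.0172
gripper_force: 51.5
```

apply_moves([
  [0,0,0.008,0,0,0],
  [0,0,0.008,0,0,0],
  [0,0,0.008,0,0,0],
], claw=0.36)

```text
clock: 8.07
tcp_pos: [0.4048, -0.2473, 0.0297]
orientation: [-0.008, 2.949, -1.069]
contact_force: [1.0, 0.8, -0.3]
grip_width: 0.0308
gripper_force: 0.2
```

apply_moves([
  [0,0,-0.05,0,0,0],
  [0,0,-0.12,0,0,0],
  [0,0,-0.2,0,0,0],
  [0,0,-0.3,0,0,0],
  [0,0,-0.35,0,0,0],
])

```text
clock: 8.7
tcp_pos: [0.4043, -0.1906, 0.0973]
orientation: [-0.009, 2.95, -1.068]
contact_force: [-0.8, 0.7, -0.3]
grip_width: 0.0308
gripper_force: 0.0
```

Run:
```python
from plan import *
print(cur())
s=r.grab_frame("scene");t=r.grab_frame("top")
a=t["pixels"][180:320,290:430];b=s["pixels"][100:240,130:270]
cv2.imwrite("pics/g3.png",cv2.resize(np.hstack([a,b])[:,:,::-1],(800,400),interpolation=cv2.INTER_CUBIC))
```

```text
(array([ 0.404, -0.191,  0.097]), array([[-1.   , -0.004,  0.006],
       [-0.007,  0.768, -0.64 ],
       [-0.002, -0.64 , -0.768]]))
```

View pics/g3.png

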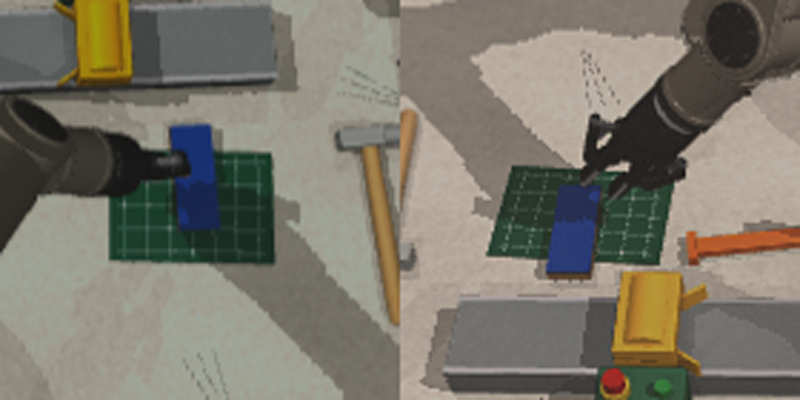

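The board lies flat on the mat, blue up (top view centre ≈(195,178), scene ≈(573,228)). I'll straighten the tool and then measure everything.

Run:
```python
from plan import *
Q=Rt(np.pi/2)
chain(([.44,-.08,.19],Q)); print(r.get_obs()["joints"])
```

```text
[-0.146, 0.102, -0.568, -0.442, 0.004, 0.004]
[-0.806  0.538  0.748  2.373  0.685  0.544  0.836]
```

apply_moves([
  [0,0,-0.3,0,0,0],
  [-0.146,0.102,-0.568,-0.442,0,0],
  [-0.146,0.102,-0.568,-0.442,0,0],
  [-0.146,0.102,-0.568,-0.442,0,0],
  [-0.146,0.102,-0.568,-0.442,0,0],
], claw=1)

```text
clock: 9.43
tcp_pos: [0.4401, -0.0816, 0.19]
orientation: [-0.007, 3.137, 0.005]
contact_force: [-0.2, 0.4, -0.8]
grip_width: 0.0852
gripper_force: 0.0
```

```bash
cat > meas.py <<'E'
from fit import *
from plan import *
def cmask(f,lo,hi,P,w):
    m=cv2.inRange(cv2.cvtColor(f["pixels"],cv2.COLOR_RGB2HSV),lo,hi)>0
    c=proj(f,P)[0].astype(int); k=np.zeros_like(m); k[max(0,c[1]-w):c[1]+w,max(0,c[0]-w):c[0]+w]=1
    return m&k
def edgefit(fs,segs,x0,z=0,d=.02):
    G=[]
    for f in fs:
        g=cv2.GaussianBlur(cv2.cvtColor(f["pixels"],cv2.COLOR_RGB2GRAY).astype(np.float32),(0,0),1.)
        G.append(np.hypot(cv2.Sobel(g,5,1,0),cv2.Sobel(g,5,0,1)))
    P=np.vstack([np.linspace(a,b,40) for a,b in segs])
    def L(p):
        W=P@R.from_euler("z",p[2]*5).as_matrix().T+[p[0],p[1],z]; s=0
        for f,g in zip(fs,G):
            q=proj(f,W).astype(np.float32); s-=np.minimum(cv2.remap(g,q[:,0],q[:,1],1),150).mean()
        return s
    x0=np.array([x0[0],x0[1],x0[2]/5]); best=None
    for i in range(12):
        a=x0+np.random.RandomState(i).uniform(-1,1,3)*[d,d,d/4]
        q=minimize(L,a,method="Nelder-Mead",options=dict(initial_simplex=[a]+[a+.006*e for e in np.eye(3)]))
        if best is None or q.fun<best.fun:best=q
    return np.round([best.x[0],best.x[1],best.x[2]*5],4),round(best.fun,1)
E
python3 - <<'E'
from meas import *
s,t=shots(); save(s,"s2.png");save(t,"t2.png");print(cur()); print(r.get_obs()["joints"])
ob=[(f,cmask(f,(100,110,30),(130,255,255),(.40,-.22,.02),40)) for f in(s,t)]
print([o[1].sum() for o in ob])
for f,m in ob:
    a=np.argwhere(m)[:,::-1].astype(np.float32); q=cv2.minAreaRect(a); c=cv2.boxPoints(q); print("rect",q,"\n",np.array([atz(f,x,.021) for x in c])[:,:2])
M["top"]=[box(-.07,.07,-.027,.027,.005,.009)]
print("board",fit("top",(.40,-.22,0),ob,z=.012))
s0=dict(s,pixels=cv2.imread("pics/s1.png")[:,:,::-1].copy());t0=dict(t,pixels=cv2.imread("pics/t1.png")[:,:,::-1].copy())
a,b,z=.055,.045,.045
seg=[((-.275,-a,z),(-.07,-a,z)),((-.275,a,z),(-.07,a,z)),((.05,-a,z),(.235,-a,z)),((.07,a,z),(.235,a,z)),((-.275,-a,z),(-.275,a,z)),((.235,-a,z),(.235,a,z))]
seg=[(np.array(p),np.array(q)) for p,q in seg]
for F in([s0,t0],[s0],[t0]): print("sander",edgefit(F,seg,(.58,-.115,-1.57)))
os=[(f,cmask(f,(3,150,60),(14,255,255),(.43,0,.02),50)) for f in(s0,t0)]
print([o[1].sum() for o in os],"stick",fit("stick",(.42,.07,-1.45),os),[fit("stick",(.42,.07,-1.45),[o]) for o in os])
E
```

```text
(array([ 0.439, -0.085,  0.189]), array([[-1.   ,  0.002,  0.003],
       [ 0.002,  1.   , -0.001],
       [-0.003, -0.001, -1.   ]]))
[-0.519  0.161  0.638  2.156 -0.126  0.857  1.764]
[np.int64(447), np.int64(336)]
rect ((190.12307739257812, 179.51539611816406), (15.00820255279541, 31.008682250976562), 7.125016689300537) 
 [[ 0.475 -0.256]
 [ 0.332 -0.26 ]
 [ 0.341 -0.204]
 [ 0.483 -0.202]]
rect ((361.0, 242.0), (36.0, 10.0), 90.0) 
 [[ 0.473 -0.231]
 [ 0.471 -0.27 ]
 [ 0.334 -0.257]
 [ 0.336 -0.219]]
board (array([ 0.404, -0.231,  0.006]), np.float64(0.741))
sander (array([ 0.589, -0.113, -1.584]), np.float64(-185.2))
sander (array([ 0.59 , -0.112, -1.581]), np.float64(-105.2))
sander (array([ 0.576, -0.115, -1.583]), np.float64(-97.1))
[np.int64(481), np.int64(344)] stick (array([ 0.409,  0.078, -1.433]), np.float64(0.768)) [(array([ 0.408,  0.077, -1.414]), np.float64(0.754)), (array([ 0.41 ,  0.075, -1.44 ]), np.float64(0.787))]
```

Run:
```python
from plan import *
Q=Rt(np.pi/2+.006);B=Rt(np.pi/2+.006-1.588)
chain(([.405,-.230,.08],Q),([.405,-.230,.003],Q),([.42,-.21,.16],Q),([.50,-.12,.19],Rt(np.pi/2-.8)),([.5905,-.013,.12],B),([.5905,-.013,.0465],B))
```

```text
[0.137, -0.581, 0.438, -0.001, 0.002, -0.005]
[0.0, 0.0, 0.308, 0.0, 0.0, 0.0]
[-0.06, 0.08, -0.628, 0.0, 0.0, 0.0]
[-0.322, 0.358, -0.12, 0.0, 0.0, 0.513]
[0.055, 0.558, 0.28, 0.0, 0.0, 0.498]
[0.0, 0.0, 0.294, 0.0, 0.0, 0.0]
```

apply_moves([
  [0.137,-0.581,0.2,0,0,0],
  [0.137,-0.581,0.3,0,0,0],
  [0.137,-0.581,0.438,0,0,0],
  [0.137,-0.581,0.438,0,0,0],
  [0.137,-0.581,0.438,0,0,0],
])

```text
clock: 10.15
tcp_pos: [0.4063, -0.2254, 0.0794]
orientation: [0.011, -3.14, 0.003]
contact_force: [0.5, 0.3, 0.3]
grip_width: 0.0852
gripper_force: 0.0
```

apply_moves([
  [0,0,0.15,0,0,0],
  [0,0,0.308,0,0,0],
  [0,0,0.308,0,0,0],
  [0,0,0.308,0,0,0],
])

```text
clock: 10.65
tcp_pos: [0.4081, -0.2259, 0.0045]
orientation: [-0.013, 3.138, -0.003]
contact_force: [-0.5, -0.3, 0.3]
grip_width: 0.0856
gripper_force: 0.0
```

apply_moves([
  [0,0,0,0,0,0],
  [0,0,0,0,0,0],
  [0,0,0,0,0,0],
  [0,0,0,0,0,0],
  [0,0,0,0,0,0],
], claw=0, newtons=40)

```text
clock: 11.28
tcp_pos: [0.4078, -0.2268, 0.0043]
orientation: [-0.011, 3.138, -0.003]
contact_force: [-1.5, 1.7, 11.9]
grip_width: 0.0531
gripper_force: 40.1
```

apply_moves([
  [0,0,-0.1,0,0,0],
  [0,0,-0.3,0,0,0],
  [-0.06,0.08,-0.5,0,0,0],
  [-0.06,0.08,-0.628,0,0,0],
  [-0.06,0.08,-0.628,0,0,0],
])

```text
clock: 11.9
tcp_pos: [0.4228, -0.2061, 0.162]
orientation: [-0.011, 3.135, -0.003]
contact_force: [0.0, 0.3, -1.3]
grip_width: 0.0531
gripper_force: 44.9
```

Run:
```python
from plan import *
s=r.grab_frame("scene");print(r.get_obs()["grip_width"],cur())
B=Rt(np.pi/2+.006-1.588)
chain(([.50,-.12,.19],Rt(np.pi/2-.8)),([.5905,-.013,.12],B),([.5905,-.013,.0465],B))
cv2.imwrite("pics/g4.png",cv2.resize(s["pixels"][80:260,100:340][:,:,::-1],(640,480),interpolation=cv2.INTER_CUBIC))
```

```text
0.05297924880998738 (array([ 0.422, -0.206,  0.161]), array([[-1.   , -0.007,  0.004],
       [-0.007,  1.   , -0.001],
       [-0.004, -0.001, -1.   ]]))
[-0.316, 0.341, -0.117, 0.0, 0.003, 0.514]
[0.055, 0.558, 0.28, 0.0, 0.0, 0.498]
[0.0, 0.0, 0.294, 0.0, 0.0, 0.0]
```

View pics/g4.png

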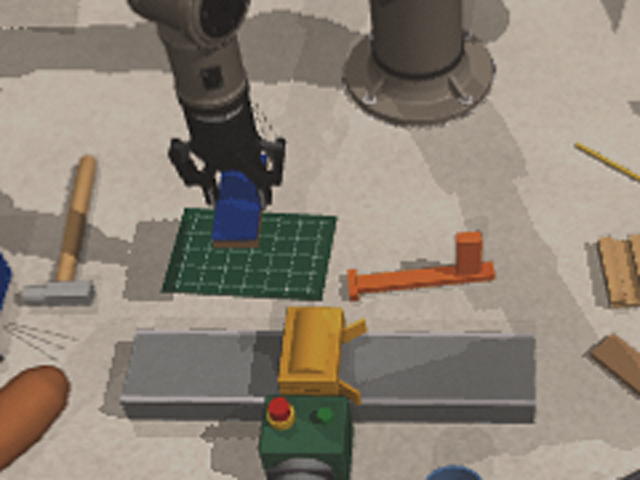

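The board is held across its width, blue up (at (237,210)). I'll carry it to the infeed bed.

apply_moves([
  [-0.1,0.1,-0.117,0,0,0.1],
  [-0.2,0.2,-0.117,0,0,0.22],
  [-0.316,0.341,-0.117,0,0,0.34],
  [-0.316,0.341,-0.117,0,0,0.46],
  [-0.316,0.341,-0.117,0,0,0.514],
])

```text
clock: 12.58
tcp_pos: [0.4986, -0.1197, 0.1872]
orientation: [-1.229, -2.89, 0.005]
contact_force: [0.4, -0.4, -1.1]
grip_width: 0.053
gripper_force: 44.9
```

apply_moves([
  [0.02,0.14,0.0,0,0,0.1],
  [0.04,0.28,0.0,0,0,0.22],
  [0.055,0.42,0.1,0,0,0.34],
  [0.055,0.558,0.2,0,0,0.46],
  [0.055,0.558,0.28,0,0,0.498],
])

```text
clock: 13.2
tcp_pos: [0.5906, -0.0107, 0.1153]
orientation: [2.234, 2.208, -0.005]
contact_force: [-1.2, -1.0, -1.7]
grip_width: 0.0532
gripper_force: 44.9
```

Run:
```python
from meas import *
B=Rt(np.pi/2+.006-1.588)
chain(([.5905,-.013,.0465],B)); print(cur())
s=r.grab_frame("scene")
x=s["pixels"][120:260,180:330]
cv2.imwrite("pics/g5.png",cv2.resize(x[:,:,::-1],(643,600),interpolation=cv2.INTER_CUBIC))
```

```text
[-0.008, 0.0, 0.275, -0.001, 0.002, -0.0]
(array([ 0.591, -0.011,  0.115]), array([[ 0.012,  1.   , -0.002],
       [ 1.   , -0.012, -0.002],
       [-0.002, -0.002, -1.   ]]))
```

View pics/g5.png

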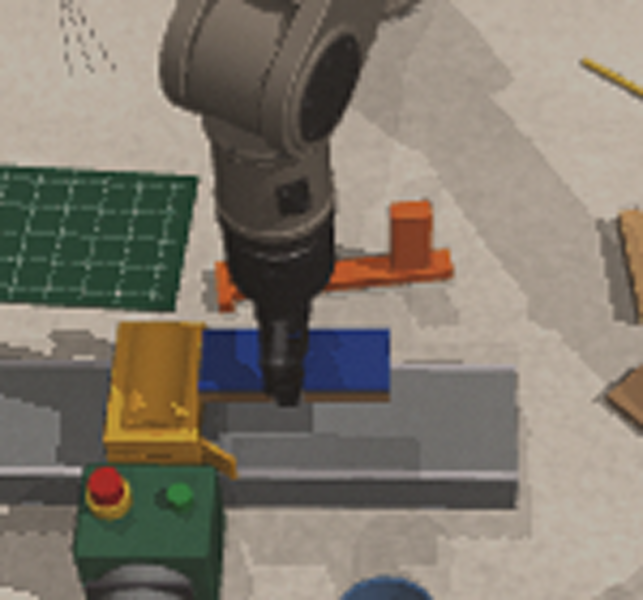

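apply_moves([
  [0.012,0,0.1,0,0,0],
  [0.012,0,0.2,0,0,0],
  [0.012,0,0.255,0,0,0],
  [0.012,0,0.272,0,0,0],
  [0.012,0,0.272,0,0,0],
])

```text
clock: 13.88
tcp_pos: [0.5906, -0.0109, 0.0513]
orientation: [2.234, 2.206, -0.0]
contact_force: [-0.6, 0.9, -0.5]
grip_width: 0.053
gripper_force: 44.8
```

Run:
```python
from meas import *
s=r.grab_frame("scene"); print(cur(),r.get_obs()["contact_force"])
ob=[(s,cmask(s,(100,110,30),(130,255,255),(.59,-.01,.06),35))]
print(ob[0][1].sum())
q=cv2.minAreaRect(np.argwhere(ob[0][1])[:,::-1].astype(np.float32)); print(np.array([atz(s,x,.064) for x in cv2.boxPoints(q)])[:,:2])
```

```text
(array([ 0.591, -0.011,  0.052]), array([[ 0.013,  1.   ,  0.002],
       [ 1.   , -0.013, -0.002],
       [-0.002,  0.002, -1.   ]])) [ 0.035 -0.214 -0.882]
442
[[ 0.564 -0.079]
 [ 0.564  0.061]
 [ 0.616  0.061]
 [ 0.616 -0.076]]
```

apply_moves([
  [0,0,0.01,0,0,0],
  [0,0,0.018,0,0,0],
  [0,0,0.018,0,0,0],
])

```text
clock: 14.3
tcp_pos: [0.5907, -0.0103, 0.0467]
orientation: [2.233, 2.206, 0.0]
contact_force: [-0.2, -0.7, -1.1]
grip_width: 0.053
gripper_force: 44.9
```

apply_moves([
  [0,0,0,0,0,0],
  [0,0,0,0,0,0],
  [0,0,0,0,0,0],
], claw=0.9)

```text
clock: 14.68
tcp_pos: [0.5905, -0.0105, 0.0466]
orientation: [2.234, 2.206, -0.0]
contact_force: [0.3, 0.5, 1.0]
grip_width: 0.077
gripper_force: 0.0
```

apply_moves([
  [0,0,-0.05,0,0,0],
  [0,0,-0.2,0,0,0],
  [0,0,-0.4,0,0,0],
  [0,0,-0.5,0,0,0],
  [0,0,-0.5,0,0,0],
])

```text
clock: 15.3
tcp_pos: [0.5916, -0.0106, 0.1741]
orientation: [2.232, 2.204, 0.005]
contact_force: [0.3, -0.5, -1.1]
grip_width: 0.077
gripper_force: 0.0
```

Run:
```python
from meas import *
s=r.grab_frame("scene"); print(cur())
ob=[(s,cmask(s,(100,110,30),(130,255,255),(.59,-.01,.06),35))]
q=cv2.minAreaRect(np.argwhere(ob[0][1])[:,::-1].astype(np.float32)); print(q,np.array([atz(s,x,.063) for x in cv2.boxPoints(q)])[:,:2])
G=Rt(-1.43+np.pi/2)
chain(([.50,.05,.22],G),([.412,.073,.16],G),([.412,.073,.043],G))
```

```text
(array([ 0.591, -0.01 ,  0.172]), array([[ 0.012,  1.   ,  0.003],
       [ 1.   , -0.012, -0.001],
       [-0.001,  0.003, -1.   ]]))
((249.0, 215.5), (41.99999237060547, 12.999998092651367), -0.0) [[ 0.619 -0.075]
 [ 0.568 -0.079]
 [ 0.568  0.061]
 [ 0.619  0.061]]
[0.236, -0.365, -0.191, 0.002, 0.001, -0.097]
[0.14, -0.336, 0.24, 0.0, 0.0, 0.0]
[0.0, 0.0, 0.468, 0.0, 0.0, 0.0]
```

apply_moves([
  [0.236,-0.365,-0.191,0,0,-0.097],
  [0.236,-0.365,-0.191,0,0,-0.097],
  [0.236,-0.365,-0.191,0,0,-0.097],
  [0.236,-0.365,-0.191,0,0,-0.097],
], claw=1)

```text
clock: 15.85
tcp_pos: [0.4994, 0.0503, 0.2186]
orientation: [2.058, 2.371, -0.001]
contact_force: [0.2, 0.7, -0.4]
grip_width: 0.0859
gripper_force: 0.0
```

apply_moves([
  [0.14,-0.336,0.24,0,0,0],
  [0.14,-0.336,0.24,0,0,0],
  [0.14,-0.336,0.24,0,0,0],
  [0.14,-0.336,0.24,0,0,0],
])

```text
clock: 16.35
tcp_pos: [0.4132, 0.0717, 0.1592]
orientation: [2.061, 2.366, -0.0]
contact_force: [-0.1, 0.5, 0.6]
grip_width: 0.0858
gripper_force: 0.0
```

Run:
```python
from meas import *
p,Q=cur();print(p,Q,r.get_obs()["joints"])
s=r.grab_frame("scene")
os=[(s,cmask(s,(3,150,60),(14,255,255),(.43,0,.02),50))]
print(os[0][1].sum(),fit("stick",(.41,.075,-1.43),os))
ov=s["pixels"].copy(); T=(R.from_euler("z",-1.43).as_matrix(),np.array([.41,.076,0]))
for b in M["stick"]: cv2.polylines(ov,[cv2.convexHull(proj(s,b@T[0].T+T[1]).round().astype(np.int32))],True,(0,255,255),1)
cv2.imwrite("pics/g6.png",cv2.resize(np.hstack([s["pixels"][110:210,215:315],ov[110:210,215:315]])[:,:,::-1],(800,400),interpolation=cv2.INTER_NEAREST))
```

```text
[0.413 0.072 0.159] [[-0.137  0.991  0.003]
 [ 0.991  0.137 -0.003]
 [-0.003  0.002 -1.   ]] [-1.335  0.319  1.219  2.259 -0.415  0.811  0.298]
478 (array([ 0.41 ,  0.078, -1.45 ]), np.float64(0.752))
```

View pics/g6.png

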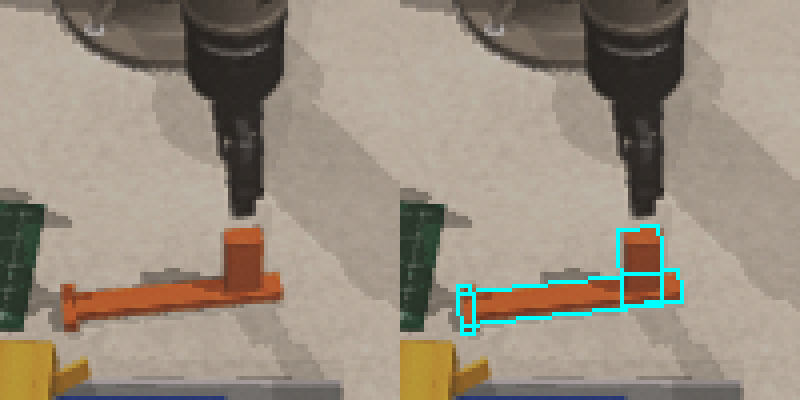

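The stick model overlay matches the picture: handle at (243,262), tip at (69,308). The gripper is above the handle, so I'll descend and grip.

apply_moves([
  [0.02,0,0.15,0,0,0],
  [0.02,0,0.3,0,0,0],
  [0.02,0,0.46,0,0,0],
  [0.02,0,0.46,0,0,0],
])

```text
clock: 16.9
tcp_pos: [0.4112, 0.0761, 0.0426]
orientation: [2.063, 2.368, -0.006]
contact_force: [0.2, -1.3, 0.7]
grip_width: 0.0855
gripper_force: 0.0
```

apply_moves([
  [0,0,0,0,0,0],
  [0,0,0,0,0,0],
  [0,0,0,0,0,0],
  [0,0,0,0,0,0],
  [0,0,0,0,0,0],
], claw=0, newtons=70)

```text
clock: 17.52
tcp_pos: [0.4112, 0.0778, 0.044]
orientation: [2.059, 2.37, 0.0]
contact_force: [0.8, 0.2, -1.4]
grip_width: 0.017
gripper_force: 70.5
```

apply_moves([
  [0,0,-0.1,0,0,0],
  [0,0,-0.3,0,0,0],
  [0,0,-0.5,0,0,0],
  [0,0,-0.5,0,0,0],
])

```text
clock: 18.02
tcp_pos: [0.4127, 0.0792, 0.1711]
orientation: [2.056, 2.372, 0.008]
contact_force: [-0.1, -0.3, -1.4]
grip_width: 0.0172
gripper_force: 70.6
```

Run:
```python
from meas import *
p,Q=cur();print(p,Q,r.get_obs()["joints"])
s,t=shots();
os=[(f,cmask(f,(3,150,60),(14,255,255),p-[0,.05,.05],60)) for f in(s,t)]
# tip estimates via landmark
for f in(s,t): print([(x["point"],x["conf"]) for x in r.landmark_of(f,"stick_tip")[:2]])
a=[r.landmark_of(f,"stick_tip")[0]["point"] for f in(s,t)]; print(tri([(s,a[0]),(t,a[1])]))
print(os[0][1].sum(),fit("stick",(p[0],p[1],-1.43),os[:1],z=p[2]-.044))
ov=s["pixels"].copy(); yaw=np.arctan2(Q[1,1],Q[0,1])-np.pi/2
T=(R.from_euler("z",yaw).as_matrix(),p-[0,0,.044])
for b in M["stick"]: cv2.polylines(ov,[cv2.convexHull(proj(s,b@T[0].T+T[1]).round().astype(np.int32))],True,(0,255,255),1)
cv2.imwrite("pics/g7.png",cv2.resize(np.hstack([s["pixels"][90:190,205:305],ov[90:190,205:305]])[:,:,::-1],(800,400),interpolation=cv2.INTER_NEAREST))
```

```text
[0.413 0.079 0.171] [[-0.142  0.99   0.006]
 [ 0.99   0.142  0.002]
 [ 0.001  0.006 -1.   ]] [-1.39   0.289  1.253  2.249 -0.377  0.831  0.252]
[([225.2, 162.8], 0.79), ([374.7, 154.8], 0.37)]
[([321.3, 231.8], 0.62), ([322.1, 198.6], 0.38)]
[ 0.434 -0.087  0.142]
428 (array([ 0.41 ,  0.081, -1.43 ]), np.float64(0.586))
```

View pics/g7.png

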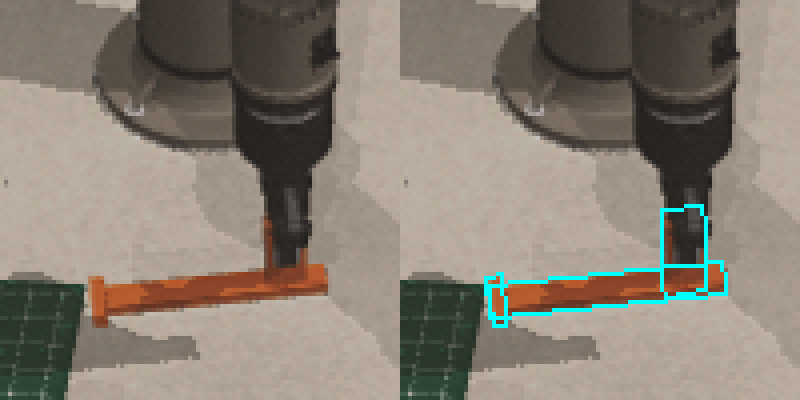

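Run:
```python
from plan import *
G=Rt(-1.582+np.pi/2)
chain(([.592,.25,.16],G),([.592,.25,.0905],G))
```

```text
[0.584, 0.816, 0.029, -0.0, 0.002, 0.096]
[0.0, 0.0, 0.278, 0.0, 0.0, 0.0]
```

apply_moves([
  [0.2,0.2,0,0,0,0.096],
  [0.35,0.4,0,0,0,0.096],
  [0.5,0.6,0,0,0,0.096],
  [0.584,0.816,0.029,0,0,0.096],
  [0.584,0.816,0.029,0,0,0.096],
])

```text
clock: 18.95
tcp_pos: [0.5949, 0.2525, 0.1585]
orientation: [2.229, 2.21, -0.004]
contact_force: [-0.3, -0.3, -1.6]
grip_width: 0.0171
gripper_force: 70.4
```

Run:
```python
from plan import *
G=Rt(-1.582+np.pi/2)
print(cur(),r.get_obs()["grip_width"]);chain(([.592,.25,.0905],G))
```

```text
(array([0.595, 0.253, 0.158]), array([[ 0.008,  1.   ,  0.   ],
       [ 1.   , -0.008, -0.004],
       [-0.004,  0.   , -1.   ]])) 0.017067853988547953
[-0.009, -0.011, 0.272, 0.0, 0.003, 0.002]
```

apply_moves([
  [-0.009,-0.011,0.1,0,0.003,0.002],
  [-0.009,-0.011,0.2,0,0.003,0.002],
  [-0.009,-0.011,0.265,0,0.003,0.002],
  [-0.009,-0.011,0.27,0,0.003,0.002],
  [-0.009,-0.011,0.27,0,0.003,0.002],
])

```text
clock: 19.58
tcp_pos: [0.5903, 0.2482, 0.0946]
orientation: [-2.237, -2.205, -0.006]
contact_force: [-0.6, -0.5, -1.0]
grip_width: 0.0171
gripper_force: 70.5
```

Run:
```python
from plan import *
print(cur(),r.get_obs()["contact_force"])
s,t=shots()
a=s["pixels"][140:260,200:360];b=t["pixels"][130:250,190:350]
cv2.imwrite("pics/g8.png",cv2.resize(np.hstack([a,b])[:,:,::-1],(800,300),interpolation=cv2.INTER_CUBIC))
```

```text
(array([0.59 , 0.248, 0.095]), array([[ 0.014,  1.   ,  0.002],
       [ 1.   , -0.014,  0.003],
       [ 0.003,  0.002, -1.   ]])) [-0.577 -0.484 -1.029]
```

View pics/g8.png

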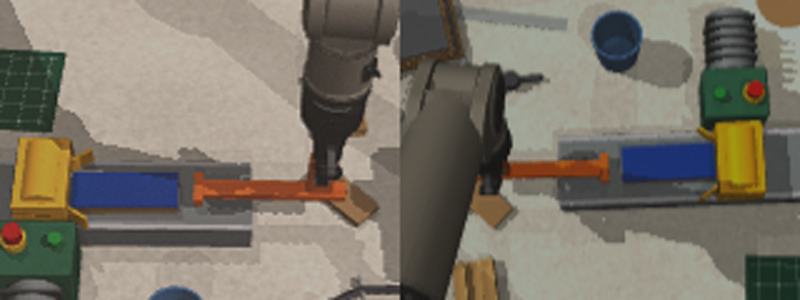

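The stick lies in line behind the board: tip at scene-crop (195,187), board rear at (180,190), front at the guard mouth. Now I'll push slowly.

apply_moves([
  [-0.03,0,0.012,0,0,0],
  [-0.08,0,0.014,0,0,0],
  [-0.13,0,0.014,0,0,0],
  [-0.18,0,0.014,0,0,0],
  [-0.23,0,0.014,0,0,0],
])

```text
clock: 20.3
tcp_pos: [0.5892, 0.19, 0.0906]
orientation: [-2.236, -2.205, -0.005]
contact_force: [-0.4, 0.5, 0.7]
grip_width: 0.0173
gripper_force: 70.5
```

apply_moves([
  [-0.05,0,0,0,0,0],
  [-0.1,0,0,0,0,0],
  [-0.15,0,0,0,0,0],
  [-0.2,0,0,0,0,0],
  [-0.25,0,0,0,0,0],
])

```text
clock: 20.92
tcp_pos: [0.5883, 0.1277, 0.0902]
orientation: [-2.236, -2.205, -0.005]
contact_force: [0.3, 2.0, 0.4]
grip_width: 0.0172
gripper_force: 70.6
```

Run:
```python
from meas import *
print(cur(),r.get_obs()["contact_force"])
s=r.grab_frame("scene")
m=cmask(s,(100,110,30),(130,255,255),(.59,-.11,.06),50); n,l,st,c=cv2.connectedComponentsWithStats(m.astype(np.uint8))
for i in range(1,n):
    if st[i][4]>15: a,b,w,h=st[i][:4]; print(st[i],atz(s,(a,b),.063)[:2],atz(s,(a+w,b+h),.063)[:2])
```

```text
(array([0.588, 0.128, 0.09 ]), array([[ 0.014,  1.   ,  0.001],
       [ 1.   , -0.014,  0.003],
       [ 0.003,  0.001, -1.   ]])) [0.31  1.981 0.447]
[198 208   8  14  80] [ 0.564 -0.179] [ 0.619 -0.147]
[227 209  14  14 170] [ 0.568 -0.082] [ 0.623 -0.033]
```

apply_moves([
  [-0.05,0,0,0,0,0],
  [-0.1,0,0,0,0,0],
  [-0.15,0,0,0,0,0],
  [-0.2,0,0,0,0,0],
  [-0.25,0,0,0,0,0],
])

```text
clock: 21.6
tcp_pos: [0.5874, 0.0651, 0.09]
orientation: [-2.236, -2.205, -0.005]
contact_force: [0.6, 1.6, -1.6]
grip_width: 0.0172
gripper_force: 70.6
```

apply_moves([
  [-0.05,0,0,0,0,0],
  [-0.1,0,0,0,0,0],
  [-0.15,0,0,0,0,0],
  [-0.2,0,0,0,0,0],
  [-0.235,0,0,0,0,0],
])

```text
clock: 22.22
tcp_pos: [0.5865, 0.0061, 0.0899]
orientation: [-2.237, -2.204, -0.005]
contact_force: [-0.1, 2.0, 0.4]
grip_width: 0.0172
gripper_force: 70.6
```

Run:
```python
from meas import *
print(cur(),r.get_obs()["contact_force"])
for f in shots():
  m=cmask(f,(100,110,30),(130,255,255),(.59,-.23,.06),45); n,l,st,c=cv2.connectedComponentsWithStats(m.astype(np.uint8))
  for i in range(1,n):
    if st[i][4]>15: a,b,w,h=st[i][:4]; print(st[i],atz(f,(a,b),.063)[:2],atz(f,(a+w,b+h),.063)[:2],atz(f,(a+w/2,b+h/2),.063)[:2])
```

```text
(array([0.587, 0.006, 0.09 ]), array([[ 0.015,  1.   ,  0.001],
       [ 1.   , -0.015,  0.003],
       [ 0.003,  0.001, -1.   ]])) [-0.101  1.976  0.427]
[161 208  44  14 579] [ 0.564 -0.302] [ 0.619 -0.15 ] [ 0.592 -0.225]
[337 186  38  15 512] [ 0.617 -0.164] [ 0.551 -0.303] [ 0.584 -0.234]
```

apply_moves([
  [-0.02,0,0,0,0,0],
  [-0.04,0,0,0,0,0],
  [-0.04,0,0,0,0,0],
])

```text
clock: 22.7
tcp_pos: [0.5864, -0.0033, 0.0898]
orientation: [-2.237, -2.205, -0.005]
contact_force: [-0.1, -0.0, -1.0]
grip_width: 0.0173
gripper_force: 70.5
```

apply_moves([
  [0.08,0,0,0,0,0],
  [0.2,0,0,0,0,0],
  [0.35,0,0,0,0,0],
  [0.46,0,0,0,0,0],
  [0.46,0,0,0,0,0],
])

```text
clock: 23.32
tcp_pos: [0.588, 0.1174, 0.0897]
orientation: [-2.227, -2.212, -0.006]
contact_force: [-0.3, -0.4, -0.2]
grip_width: 0.0174
gripper_force: 70.6
```

apply_moves([
  [0,0,0.006,0,0,0],
  [0,0,0.006,0,0,0],
])

```text
clock: 23.58
tcp_pos: [0.5884, 0.112, 0.089]
orientation: [-2.237, -2.205, -0.006]
contact_force: [0.3, 2.6, 2.3]
grip_width: 0.0173
gripper_force: 71.0
```

apply_moves([
  [0,0,0,0,0,0],
  [0,0,0,0,0,0],
  [0,0,0,0,0,0],
], claw=0.7)

```text
clock: 23.95
tcp_pos: [0.588, 0.1117, 0.0886]
orientation: [-2.237, -2.204, -0.005]
contact_force: [0.4, -0.1, 0.2]
grip_width: 0.0598
gripper_force: 0.0
```

apply_moves([
  [0,0,-0.05,0,0,0],
  [0,0,-0.2,0,0,0],
  [0,0,-0.4,0,0,0],
  [0,0,-0.5,0,0,0],
  [0,0,-0.5,0,0,0],
])

```text
clock: 24.58
tcp_pos: [0.5893, 0.1117, 0.2163]
orientation: [2.237, 2.205, 0.011]
contact_force: [-0.4, 0.2, -0.5]
grip_width: 0.0597
gripper_force: 0.0
```

Run:
```python
from meas import *
print(cur())
s,t=shots()
for f in (s,t):
  m=cmask(f,(100,110,30),(130,255,255),(.59,-.23,.06),45); n,l,st,c=cv2.connectedComponentsWithStats(m.astype(np.uint8))
  for i in range(1,n):
    if st[i][4]>15: a,b,w,h=st[i][:4]; print(st[i],atz(f,(a+w/2,b+h/2),.063)[:2])
os=[(f,cmask(f,(3,150,60),(14,255,255),(.59,.05,.06),50)) for f in(s,t)]
print("stick",[fit("stick",(.588,.112,-1.58),[o],z=.045) for o in os], [atz(s,x["point"],.052) for x in r.landmark_of(s,"stick_tip")[:1]])
```

```text
(array([0.589, 0.112, 0.216]), array([[ 0.014,  1.   ,  0.006],
       [ 1.   , -0.014,  0.005],
       [ 0.005,  0.006, -1.   ]]))
[158 208  44  14 580] [ 0.592 -0.235]
[339 186  38  15 525] [ 0.583 -0.241]
stick [(array([ 0.589,  0.113, -1.581]), np.float64(0.819)), (array([ 0.59 ,  0.109, -1.603]), np.float64(0.598))] [array([ 0.581, -0.058,  0.052])]
```

```bash
python3 -c "
from bench import r
print(r.hand_in())"
```

```text
the job is handed in; nothing more can be done
None
```

I handed the job in at about 25 s, and `hand_in` gave no verdict. By my last measurements the board is blue up on the outfeed bed, its centre about 125 mm past the guard's middle, and the stick is let go on the infeed bed with its tip about 59 mm before the guard's middle.

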